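# Turn the wrongly laid measuring cylinder end for end on the draining rack

## Robot

A 6-joint arm with a two-finger parallel gripper is mounted at the origin on the work surface. World frame = base frame: x ahead of the robot, y to its left, z up, the work surface at z = 0. Lengths are in m, angles in rad, forces in N, time in s.
With the tool pointing down it reaches from about 0.3 to 0.875 m from the base axis. Payload 6.4 kg.
Tool frame: the origin (TCP) lies between the finger pads; the fingertips stand 19 mm ahead of it and the grasp point (between the pads) is the TCP (ctrl.tips_ahead is the z of the fingertips in the tool frame, in m); z points along the fingers, y is the line along which they close (so a half turn about z gives the same grasp; the last joint's range is limited). The gripper opens to 85 mm and grips with 20 to 120 N. Pads are 22 mm wide; open, the fingers measure 114 mm over their backs; the gripper's body (76 mm by 85 mm) begins 54 mm behind the grasp point. The pads swing forward as they close: fully open they stand 13 mm farther back than shut.
Start: joints at [0.987, 0.181, 1.607, -0, 1.354, -0.206], TCP at [0.212, 0.534, 0.25] pointing down, gripper open.
Joint ranges: [-2.99, 2.99], [-0.89, 2.07], [0.3, 2.58], [-1.14, 4.28], [0, 2.63], [-3.12, 3.12]. Speed limits (rad/s): [2.57, 2.57, 3.01, 3.14, 3.14, 3.14].

## Interface

Orientations are given as a unit quaternion [w, x, y, z].
In Python, from bench import readout, vision, ctrl gives the robot as it stands.
- The arm moves only by the tool play_rows, never from a script. Its arguments are lists of equal length, an entry for each row: "xyz": the shift along the tool's x, y, z in mm, a list of three; "rot": the turn, a rotation vector about the tool's x, y, z in rad, a list of three; "grip": the opening, from 0 (shut) to 1 (fully open). In form: {"xyz": [[x, y, z], ...], "rot": [[rx, ry, rz], ...], "grip": [grip, ...]}. A call has exactly 10 rows; each row is the pose to reach, as a shift and turn from the pose commanded when the call began, along the tool's axes at that moment; what a row does not reach only later rows make up. A row lasts 1/8 s, in which the tool goes at most 62.5 mm and 10.7 degrees, less where a joint would pass 70% of its speed; a pose out of reach is approached as far as the arm can. A call with a gripper value outside its range is refused whole. The fingers move at their own pace and stop on an object; the grip force is fixed at half the most. Time passes only in rows, so rows that repeat a pose let the fingers close, or fill a call up. It gives the time, the measured TCP pose, the force, the opening and the grip force at its end, in the units of the state.
- readout.get_obs(): the state, without advancing time (a new reading comes with each control period).
- vision.camera(name): name is "side" or "top" or "wrist"; returns a dict with "color" (400x640x3 uint8, red, green, blue), "depth" (400x640 float32, m along the optical axis (not along the pixel's ray), 0 where there is no reading), "camera_matrix" (3x3 intrinsics, pixels), "extrinsics" (4x4, takes a point from camera to world coordinates); the wrist camera has in their place "hand_eye" (4x4, takes a point from camera to tool coordinates, whose origin is the TCP and whose axes are the flange's). Camera axes: x right, y down, z forward; pixel columns grow to the right and rows downward; lengths in m; the calibration is good to about 2 mm. A picture is of the moment at which its call begins: read the wrist's pose just before it.
- ctrl.hand_in(): hands the job in; it is judged then, once.
The state is a dict: "time_s": time; "q": joint angles; "dq": joint speeds; "joint_efforts": joint torques, N m; "eef_pos": TCP position; "eef_rot": TCP orientation; "wrist_force": force on the tool from outside, world axes, zero at the start; "torque": the same for the moment, N m; "opening": opening from 0.0 (shut) to 1.0 (fully open); "grasp_force": force on a finger pad.
Only numpy, scipy, OpenCV 4.12 (cv2) and the standard library are available. Lean on these libraries where they do the work, as an engineer would, in place of code of your own. Each camera call takes 0.05 s, during which the arm holds its last target. There are 200 camera calls.

## Task

One of the three measuring cylinders on the sloping draining rack was laid with its mouth uphill, so it cannot drain. Swing the tap's spout well clear of the rack to either side, then lift that cylinder out, turn it end for end and lay it gently back in its own notches like its neighbours, foot uphill of the upper comb and mouth downhill. Do not knock it or your hand against the tap post or the retort stand, and leave the other glassware where it is.

Things in the scene. Friction and masses are not known exactly. Their poses are not given: they have to be found in the camera images.
- cyl_mid (a point): Centre of the wrongly laid measuring cylinder, half-way along and on its axis: milky plastic, 190 mm long, plain tube 26 mm thick, 60 to 120 g, the only one with its grey foot at the low end; in any of the rack's three places. x axis along the tube to the foot; z square to the slope at the start. The plain tube runs from the mouth to 29 mm past this point.
- cyl_foot (a point): Middle of the underside of that cylinder's hexagonal foot, 95 mm from its centre. The foot is 56 mm across flats, 65 over corners, 8 mm thick, with a hub 38 to 42 mm thick on the next 22 mm of the tube, ending in a square shoulder.
- cyl_mouth (a point): Middle of that cylinder's open mouth, 95 mm from its centre, opposite the foot.
- bed_mid (a point): Middle of the fixed rack's sloping bed, level with the axes of the lying cylinders, 95 mm over the bench. x points up the slope (25 degrees, rising away from the robot), y level across, z square to the slope. Cylinders lie along x at y = -75, 0, 75 mm, z = 0, centres at x = 0, in the V notches of two combs; between the combs the bed is open.
- comb_up (a point): Middle of the upper comb, at x = +55 mm of the bed, same axes as bed_mid: a steel plate 4 mm thick across the slope with three 90-degree V notches at y = -75, 0, 75 mm, notch bottoms 18.4 mm and tooth tops 2 mm below this height. The hub of a cylinder's foot cannot pass down through it. Side rails at y = -112 and 112 mm join the combs, tops 23 mm below this height.
- comb_low (a point): Middle of the lower comb, at x = -55 mm of the bed; the same as the upper one. Beneath both lies a drip tray, 280 by 290 mm, rim 14 mm high.
- nb_a_mid (a point): Centre of another cylinder of the same kind and size in the rack, lying the right way round (foot uphill; x axis along the tube to the foot). Not to be disturbed.
- nb_b_mid (a point): Centre of another cylinder of the same kind and size in the rack, lying the right way round (foot uphill; x axis along the tube to the foot). Not to be disturbed.
- tap: Fixed steel tap post, 180 to 200 mm uphill of the middle of the rack: origin on its axis at the bench; up to 36 mm thick (52 at the foot), 195 mm high, a white wheel on its far side. The spout turns about this upright axis. Axes x and y as the rack's, but level.
- spout (a joint): Swivel of the spout, rad, -1.5 to 1.5. At 0 it points down the slope, over the middle of the rack; as the value grows it turns anticlockwise seen from above, to the rack's -y side. Starts between -0.3 and 0.3, clear of the rack beyond 0.8 either way. Stays where left; 0.2 N m to turn (2 N at 110 mm out).
- spout_tube (a point): Point on the centre line of the spout's level tube, 110 mm out from the post's axis, 270 mm over the bench. The tube is 16 mm thick, straight and level from 30 to 145 mm out; x runs along it to the post. It can be straddled or pinched from above.
- spout_tip (a point): Lower end of the spout's nozzle, 170 mm out from the post's axis, 198 mm over the bench, 16 mm thick; it hangs straight down from the tube.
- stand: Fixed retort stand left or right of the rack. Origin: middle of the underside of its base (180 mm along x, 100 along y, 12 high). Rod 12 mm thick, 500 mm high at x = +50 mm; from it, at 310 mm height, a clamp reaches to x = -40 mm and holds an upright glass tube, 25 mm thick (29 at the rim), from 200 to 360 mm height.
- bottle_mid (a point): Centre of a brown glass bottle, 66 mm in diameter, 150 mm high, on the side of the rack where the retort stand is not. Not to be disturbed.
- beaker_mid (a point): Centre of a glass beaker, 64 mm in diameter, 90 mm high, on the bench beside the tap, to the rack's -y side. Not to be disturbed.

How it is judged:
On the way, in this order (a step that is already met when the one before it is completed fails the run):
1. the spout has been swung clear of the rack ((value of joint spout above 0.8 rad or value of joint spout below -0.8 rad)), for 0.2 s.
2. the wrongly laid cylinder has been lifted out of its notches (z of cyl_mid in the frame of bed_mid above 0.04 m), for 0.2 s.
At the end, for the whole second after the job is handed in: The cylinder lies at rest in the notches it came from (centre within 20 mm, axis within 0.06 rad of the slope, both ends within 4 mm of seated height), underside of its foot 82 to 110 mm up the slope from mid-bed, mouth downhill; the spout is turned more than 0.8 rad to either side ((value of joint spout above 0.8 rad or value of joint spout below -0.8 rad) and x of cyl_foot in the frame of bed_mid between 0.082 and 0.11 m and z of cyl_foot in the frame of bed_mid between -0.004 and 0.004 m and z of cyl_mouth in the frame of bed_mid between -0.004 and 0.004 m and distance of cyl_mid from where it was at the start of the episode below 0.02 m and angle between the x axis of cyl_mid and the x axis of bed_mid, either way round below 0.06 rad and linear speed of cyl below 0.02 m/s); the robot touches nothing.
It fails at once if a neighbouring cylinder is shifted by more than 10 mm (distance of any of nb_a_mid, nb_b_mid from where it was at the start of the episode above 0.01 m).
It fails at once if the bottle or the beaker is shifted by more than 15 mm (distance of any of bottle_mid, beaker_mid from where it was at the start of the episode above 0.015 m).
It fails at once if the cylinder strikes the tap or the retort stand (more than 2 N) (contact force between cyl and tap above 2 N or contact force between cyl and stand above 2 N).
It fails at once if the robot strikes the retort stand (more than 5 N) or forces the tap (more than 25 N) (contact force between any of the arm, the fingers and stand above 5 N or contact force between any of the arm, the fingers and tap above 25 N).
It fails at once if the cylinder is rammed into the rack (more than 30 N) or dropped (out of the fingers and falling faster than 0.45 m/s, about 10 mm of free fall) (contact force between cyl and rack above 30 N or (contact force between the fingers and cyl below 0.2 N and linear speed of cyl above 0.45 m/s)).
It also fails if it takes over 70 s, if anything falls off the work surface, if the arm or the gripper's body presses on something with over 40 N, if the wrist force passes 120 N, or if a joint passes its speed limit or range.

## Working session

There is one attempt and no reset: what is moved stays moved. The work goes in short steps, Python scripts to look and compute and a tool call to move; the robot and the scene stay as the last step left them, time stands still between calls to the robot, and variables do not carry over. Pictures are saved under pics/ and viewed, at most 10 in all, crops included, and the job is handed in when it is done.

Besides the shell and the picture viewer there is one more tool, called after "Request:" by a JSON object that holds its "api" and its "payload". play_rows: Moves the arm, as the interface text tells. Its arguments: {"type":"object","properties":{"xyz":{"type":"array","items":{"type":"array","items":{"type":"number"}}},"rot":{"type":"array","items":{"type":"array","items":{"type":"number"}}},"grip":{"type":"array","items":{"type":"number"}}},"required":["xyz","rot","grip"]}

```bash
mkdir -p pics; cat > h.py <<'E'
import numpy as np, cv2
from scipy.spatial.transform import Rotation as R
from bench import readout, vision, ctrl
def snap(n,f):
    o=readout.get_obs(); c=vision.camera(n); cv2.imwrite(f'pics/{f}.png',c['color'][:,:,::-1])
    T=c.get('extrinsics')
    if T is None:
        E=np.eye(4);E[:3,:3]=rot(o).as_matrix();E[:3,3]=o['eef_pos'];T=E@c['hand_eye']
    np.savez(f'pics/{f}.npz',color=c['color'],depth=c['depth'],K=c['camera_matrix'],T=T)
def rot(o): 
    w,x,y,z=o['eef_rot']; return R.from_quat([x,y,z,w])
def cloud(f):
    d=np.load(f'pics/{f}.npz'); D=d['depth'];K=d['K'];v,u=np.mgrid[:400,:640]
    P=np.stack([(u-K[0,2])/K[0,0]*D,(v-K[1,2])/K[1,1]*D,D],-1)
    P=P@d['T'][:3,:3].T+d['T'][:3,3]; P[D==0]=np.nan
    return P,d['color']
E
python3 - <<'E'
from h import *
snap('top','t0');snap('side','s0')
o=readout.get_obs();print(o)
a=np.load('pics/t0.npz');print(a['K'],a['T'])
a=np.load('pics/s0.npz');print(a['T'])
E
```

```text
{'time_s': 0.1, 'q': array([ 9.86686203e-01,  1.81473669e-01,  1.60789203e+00,  2.49123865e-05,
        1.35379837e+00, -2.06287580e-01]), 'dq': array([ 0.00012116, -0.00175461, -0.00231654,  0.00071727, -0.00124355,
       -0.00027244]), 'joint_efforts': array([-7.76025681e-04, -4.45882487e+01, -3.52233517e+01, -3.89762781e-04,
        4.10370776e-03, -1.32259993e-05]), 'eef_pos': array([0.21182842, 0.53406718, 0.24947805]), 'eef_rot': array([-3.13716205e-04,  1.87792233e-01,  9.82208460e-01, -7.20464859e-04]), 'wrist_force': array([0.54670662, 0.0830451 , 0.48322334]), 'torque': array([-0.03386917, -0.00484083,  0.0458074 ]), 'grasp_force': 0.0, 'opening': 0.9985416739429752}
[[464.09342467   0.         313.70399832]
 [  0.         464.09342467 191.03114323]
 [  0.           0.           1.        ]] [[-0.02838211 -0.99913843  0.03027967  0.51559806]
 [-0.99940509  0.02776986 -0.02045235  0.03632917]
 [ 0.01959386 -0.03084214 -0.9993322   1.19246729]
 [ 0.          0.          0.          1.        ]]
[[ 0.96203206 -0.21483565  0.16834479  0.35772041]
 [-0.27276961 -0.73521332  0.62053051 -0.64116029]
 [-0.00954274 -0.64288959 -0.76589941  0.99624716]
 [ 0.          0.          0.          1.        ]]
```

View pics/t0.png

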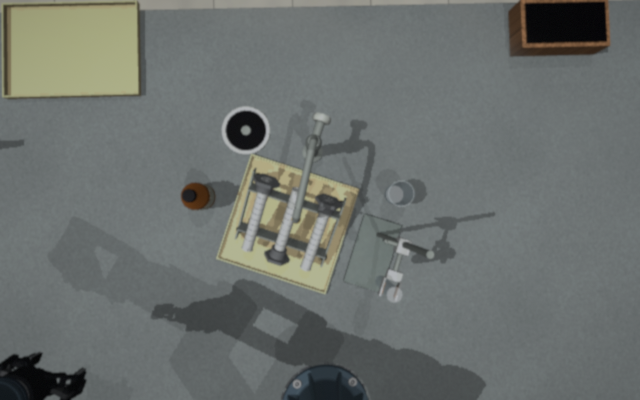

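View pics/s0.png

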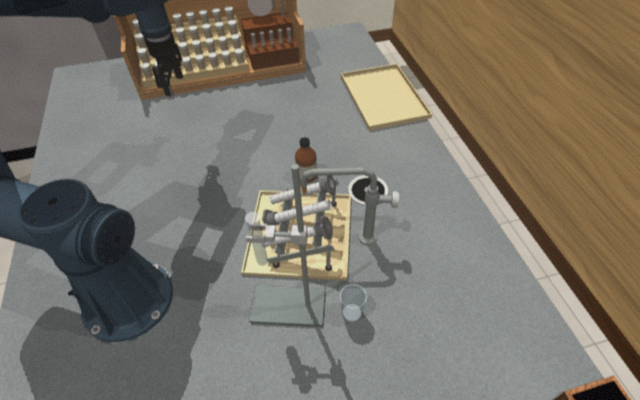

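The top view shows the wrong cylinder in the middle, with its grey foot at the low end near (277,257). The spout runs from the post at (314,143) over the rack to about (297,218). The stand is on the right around (395,245), the bottle on the left at (195,196) and the beaker at (400,192). Next is an enlarged crop.

```bash
python3 - <<'E'
from h import *
im=cv2.imread('pics/t0.png')[100:310,180:450]
cv2.imwrite('pics/t0c.png',cv2.resize(im,None,fx=2.85,fy=2.85,interpolation=cv2.INTER_CUBIC))
P,c=cloud('t0')
h=P[:,:,2]
for v in range(110,300,8): print(v,' '.join('%4.0f'%(h[v,u]*1000) for u in range(228,360,6)))
E
```

```text
110   -3    3   -1    1    5    2    0    6   -4    4   -0    5   -0   -1    1   -1    0    1   -1   -3   -1    4
118    1    1    1    1   -2    3    5    0    0   -2   -3   -3   -1   -5  171  186  190  173    1   -1   -1   -1
126    2    3    2    1    4    5   -4   -1    4   -2    0    3    1    1   -2  177    0   -3    2   -2   -2   -2
134    5   -3   -1    1    4    2    3   -2    0   -0   -4    1    1   -4  173  180    0   -0    1    2   -0   -2
142   -2   -1    2    4   -0    1    5   -2   -1   -5    3    1    5  190  266  211   -5   -4    1   -3   -1   -3
150    1    3   -1   -1   -1    2   -1   -2    2   -0   -3    1   -3   13  276  163   -4    1    4    0    0   -5
158   -5   -2   -4   -1    3    4   -7   -2   -1   -3   -2   -2    2  275  277   10   -2   -1   -2    3   -1   -3
166   -1   -2   -3   -1    7    3   -1    3    5    3   13    1    1  276   -2    2    5   -2    4   -3   -1   -2
174   -3   -3   -0    2  111   10  107    4    5   -0    1    0    2  277   16    1    0    3    5   -2   -2    3
182   -2   -4    0    2   83  156  148  142  132    3    4    4  275  277 
[... 935 characters left out ...]
5   -2    3   12
254    2    5    0    5    0    4   57   69   80   78    0    3    3   82   90   63   52    3    9   -2   -4   13
262   13    5    6    6    1    4    3   78   84   76   57    2    0   77   71    1    2    4   -4   -5    4   13
270   -0   -1   -0    1   16    4    4    0    2    5    8    3    1   67    5    3    2    2   -4   -3   12   13
278    1   -4   -2   -3    1    3   -0   -5   12    1    3   -0    6    6    3    5    2    2   -3    2   12   11
286    2   -1   -1    2    0   -4   -4   -0   -2   -5   -1   -1   14    2    4    4    0    1   -4   -0   -2    1
294    1    1   -1   -5   -2   -2   -2   -4   -8    3   -3   -0    1   -2    1   -3   11   -0   -4   -3    2   -1
```

View pics/t0c.png

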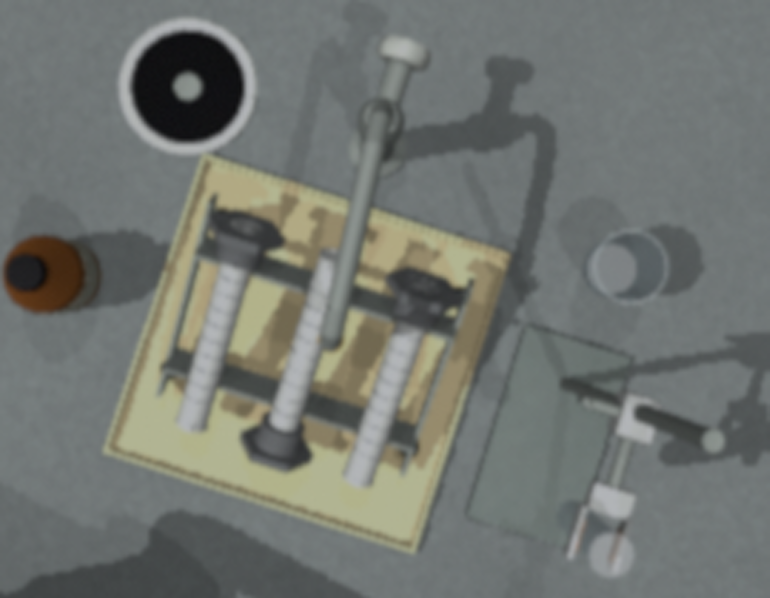

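```bash
cat > fit.py <<'E'
from h import *
from scipy.optimize import least_squares
def bed(p):
    x,y,yaw=p[:3]; M=R.from_euler('ZY',[yaw,-np.radians(25)]).as_matrix(); return np.array([x,y,.095]),M
if __name__=='__main__':
  for f in ('t0','s0'):
    P,c=cloud(f); p=np.array([.52,.10,-.25])
    # initial guess from top pixels
    Pt,_=cloud('t0')
    p[:2]=np.nanmedian(Pt[218:228,286:292].reshape(-1,3),0)[:2]
    c=c.astype(float); milky=(c.min(-1)>110)&(c.max(-1)-c.min(-1)<25)
    for it in range(8):
        o,M=bed(p); L=(P-o)@M
        tol=.012 if it<4 else .006
        sel=[]
        for k,yy in enumerate((-.075,0,.075)):
            r=np.hypot(L[...,1]-yy,L[...,2])
            lo,hi=(-.09,.04) if k!=1 else (-.03,.09)
            sel.append((abs(r-.013)<tol)&(L[...,0]>lo)&(L[...,0]<hi)&(L[...,2]>0)&milky)
        def res(q):
            o,M=bed(q); return np.concatenate([np.hypot(((P[s]-o)@M)[:,1]-yy,((P[s]-o)@M)[:,2]+(q[3]))-.013 for s,yy in zip(sel,(-.075,0,.075))])
        s=least_squares(res,np.r_[p[:3],0],loss='soft_l1',f_scale=.003, x_scale=[.01]*4) if False else least_squares(lambda q:res(np.r_[q,0]),p[:3],loss='soft_l1',f_scale=.003)
        p=s.x
    print(f,p,[x.sum() for x in sel],np.std(s.fun))
    o,M=bed(p);L=(P-o)@M
    for yy in (-.075,0,.075):
        m=(np.hypot(L[...,1]-yy,L[...,2])<.018)&milky&(L[...,2]>0)
        print(yy,'tube x range',np.percentile(L[m][:,0],[0,1,50,99,100]).round(4))
        m=(abs(L[...,1]-yy)<.035)&(abs(L[...,2])<.04)&(c.max(-1)<100); print(' dark',np.percentile(L[m][:,0],[1,5,50,95,99]).round(3))
    # tap: post and spout
    m=(P[...,2]>.262)&(P[...,2]<.285)&(np.hypot(*(P[...,:2]-o[:2]).transpose(2,0,1))<.3)
    Q=P[m]; q=(Q-o)@R.from_euler('z',p[2]).as_matrix(); print('spout',m.sum(),Q.mean(0).round(3)); 
    d=np.linalg.svd(q[:,:2]-q[:,:2].mean(0),full_matrices=False)[2][0]; d*=np.sign(d[0]); t=(q[:,:2]-q[:,:2].mean(0))@d
    print(' level-frame dir',d,'ends',(q[:,:2].mean(0)+np.outer(np.percentile(t,[1,99]),d)).round(3).tolist(),'spout angle',np.arctan2(d[1],d[0]))
E
python3 fit.py
```

```text
t0 [ 0.47149956  0.08062214 -0.34506252] [np.int64(510), np.int64(396), np.int64(498)] 0.0014613817132472647
-0.075 tube x range [-0.2671 -0.2596 -0.0173  0.0585  0.0614]
 dark [-0.314 -0.307 -0.214  0.094  0.095]
0 tube x range [-0.2689 -0.2531  0.0051  0.0922  0.0944]
 dark [-0.313 -0.305 -0.218  0.211  0.25 ]
0.075 tube x range [-0.0966 -0.0946 -0.0121  0.06    0.0665]
 dark [-0.314 -0.306 -0.238  0.094  0.094]
spout 668 [0.562 0.032 0.274]
 level-frame dir [0.90513827 0.4251173 ] ends [[-0.094, -0.107], [0.176, 0.02]] spout angle 0.4390914727599086
s0 [ 0.47172256  0.08148143 -0.34387771] [np.int64(104), np.int64(282), np.int64(215)] 0.0017241404126824781
-0.075 tube x range [-0.2621 -0.2611 -0.0275  0.0624  0.0651]
 dark [-0.312 -0.305 -0.208  0.096  0.097]
0 tube x range [-0.2658 -0.2573  0.0247  0.0967  0.2345]
 dark [-0.311 -0.304 -0.088  0.228  0.235]
0.075 tube x range [-0.2339 -0.2185 -0.0324  0.0737  0.0962]
 dark [-0.311 -0.304 -0.241  0.097  0.097]
spout 572 [0.533 0.    0.274]
 level-frame dir [0.56725134 0.82354473] ends [[-0.044, -0.243], [0.141, 0.026]] spout angle 0.9676319220789721
```

```bash
python3 - <<'E'
from h import *
o=np.array([.4716,.081,0]);Z=R.from_euler('z',-.3445).as_matrix()
for f in ('t0','s0'):
    P,c=cloud(f);L=(P-o)@Z
    m=(L[...,2]>.262)&(L[...,2]<.285)&(abs(L[...,1])<.06)&(abs(L[...,0]-.1)<.12);q=L[m][:,:2]
    mu=q.mean(0);d=np.linalg.svd(q-mu,full_matrices=False)[2][0];d*=np.sign(d[0]);t=(q-mu)@d
    print(f,mu,'ang',np.arctan2(d[1],d[0]),(mu+np.outer(np.percentile(t,[0,2,98,100]),d)).round(3).tolist(),'zmed',np.median(L[m][:,2]))
    m=(L[...,2]>.29)&(L[...,2]<.6)&(np.hypot(L[...,0],L[...,1])<.32)&(L[...,1]<-.05);q=L[m];print('high',len(q),q.min(0),q.max(0))
    for a,b in((.2,.29),(.29,.33),(.33,.37),(.4,.51)):
        q=L[(L[...,2]>a)&(L[...,2]<b)&(np.hypot(L[...,0],L[...,1])<.32)&(L[...,1]<-.09)]
        if len(q):print(a,b,len(q),np.percentile(q,[3,50,97],axis=0).round(3).tolist())
    m=(L[...,2]>.06)&(L[...,2]<.2)&(L[...,1]>.13)&(L[...,1]<.35)&(abs(L[...,0])<.2);q=L[m]
    if len(q):print('bottle',np.percentile(q,[2,50,98],axis=0).round(3).tolist())
    m=(L[...,2]>.12)&(L[...,2]<.18)&(L[...,1]>-.05)&(L[...,1]<.05)&(L[...,0]>.16)&(L[...,0]<.23);q=L[m]
    print('post',len(q),np.percentile(q,[2,50,98],axis=0).round(3).tolist())
E
```

```text
t0 [ 0.10524793 -0.0105161 ] ang 0.09482643391249648 [[0.023, -0.018], [0.028, -0.018], [0.184, -0.003], [0.189, -0.003]] zmed 0.2749031918854498
high 1137 [-0.06166996 -0.24606666  0.29183209] [ 0.05512381 -0.18790229  0.50175691]
0.2 0.29 87 [[-0.054, -0.229, 0.21], [-0.039, -0.219, 0.241], [0.048, -0.216, 0.283]]
0.29 0.33 672 [[-0.053, -0.242, 0.302], [-0.0, -0.222, 0.318], [0.053, -0.197, 0.328]]
0.33 0.37 266 [[-0.057, -0.24, 0.332], [-0.043, -0.225, 0.359], [0.048, -0.216, 0.362]]
0.4 0.51 170 [[0.039, -0.232, 0.406], [0.045, -0.223, 0.474], [0.05, -0.222, 0.501]]
bottle [[-0.033, 0.196, 0.067], [-0.002, 0.218, 0.106], [0.026, 0.254, 0.152]]
post 76 [[0.178, -0.016, 0.155], [0.218, -0.004, 0.176], [0.23, 0.011, 0.18]]
s0 [ 0.1072904  -0.01393561] ang 0.09389996865896807 [[0.024, -0.022], [0.03, -0.021], [0.184, -0.007], [0.192, -0.006]] zmed 0.27457919483045584
high 1461 [-0.05944694 -0.24753096  0.29052529] [ 0.0576528  -0.2092315   0.50303429]
0.2 0.29 379 [[-0.052, -0.241, 0.209], [-0.034, -0.236, 0.249], [0.052, -0.228, 0.286]]
0.29 0.33 748 [[-0.052, -0.246, 0.299], [-0.007, -0.238, 0.317], [0.057, -0.215, 0.328]]
0.33 0.37 342 [[-0.054, -0.241, 0.331], [-0.038, -0.233, 0.357], [0.052, -0.217, 0.365]]
0.4 0.51 308 [[0.041, -0.234, 0.403], [0.047, -0.232, 0.459], [0.052, -0.225, 0.501]]
bottle [[-0.03, 0.195, 0.063], [0.001, 0.212, 0.103], [0.029, 0.239, 0.152]]
post 198 [[0.178, -0.02, 0.121], [0.198, -0.013, 0.162], [0.228, 0.004, 0.179]]
```

Request:
{"api": "play_rows", "payload": {"xyz": [[0,0,-55],[-30,-20,-110],[-85,-57,-110],[-140,-94,-110],[-195,-131,-110],[-250,-168,-110],[-305,-205,-110],[-360,-242,-110],[-410,-276,-110],[-450,-303,-110]], "rot": [[0,0,0],[0,0,0],[0,0,-0.02],[0,0,-0.04],[0,0,-0.06],[0,0,-0.08],[0,0,-0.1],[0,0,-0.12],[0,0,-0.128],[0,0,-0.128]], "grip": [1,1,1,1,1,1,1,1,1,1]}}

```text
time_s: 1.35
eef_pos: [0.5146, 0.0918, 0.3601]
eef_rot: [-0.0, 0.125, 0.992, 0.0]
wrist_force: [1.1, 1.4, -0.1]
opening: 0.999
grasp_force: 0.0
```

```bash
cat >> h.py <<'E'
O=np.array([.4716,.081,.095]);YAW=-.3445
B=R.from_euler('ZY',[YAW,-np.radians(25)])
Lv=R.from_euler('z',YAW)
DOWN=R.from_euler('x',np.pi)
def go(pw,Rt):
    "tool shift mm and rotvec from the present measured pose to a world pose"
    o=readout.get_obs();r=rot(o)
    print('t',round(o['time_s'],2),'q',o['q'].round(2),'tcp',o['eef_pos'].round(4),'F',o['wrist_force'].round(1),'open',round(o['opening'],3),'gf',round(o['grasp_force'],1))
    print('xyz',(r.inv().apply(np.asarray(pw)-o['eef_pos'])*1000).round(1).tolist(),'rot',(r.inv()*Rt).as_rotvec().round(3).tolist())
def lev(x,y,z): return Lv.apply([x,y,0])+[O[0],O[1],z]
def bedp(x,y,z): return O+B.apply([x,y,z])
E
python3 - <<'E'
from h import *
# tool x = -tube outward?  tool y angle 1.321
Rt=R.from_matrix(np.c_[[np.sin(1.321)*-1,np.cos(1.321),0],[np.cos(1.321),np.sin(1.321),0],[0,0,-1]])
go(lev(.09,-.0135,.36),Rt)
snap('wrist','w1')
E
```

```text
t 1.35 q [-0.05 -0.01  1.59  0.    1.56 -1.37] tcp [0.5146 0.0918 0.3601] F [ 1.1  1.4 -0.1] open 0.999 gf 0.0
xyz [-49.3, -43.0, 0.0] rot [0.0, -0.0, -0.0]
```

View pics/w1.png

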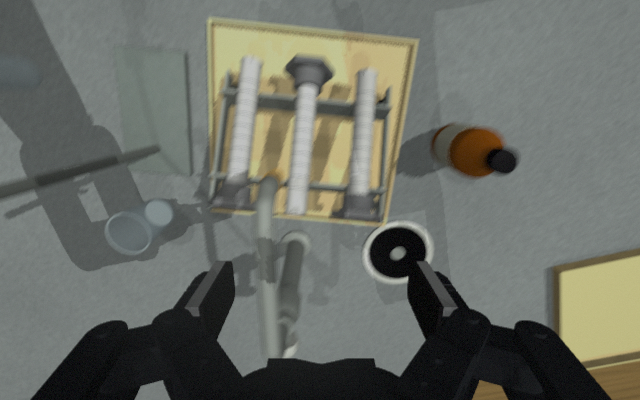

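The wrist view shows the spout running from (270,185) down to (270,355), left of the middle between the fingers (about col 320). That agrees with the planned shift sideways before straddling it.

Request:
{"api": "play_rows", "payload": {"xyz": [[-25,-22,0],[-49,-43,0],[-49,-43,0],[-49,-43,20],[-49,-43,40],[-49,-43,60],[-49,-43,75],[-49,-43,83],[-49,-43,83],[-49,-43,83]], "rot": [[0,0,0],[0,0,0],[0,0,0],[0,0,0],[0,0,0],[0,0,0],[0,0,0],[0,0,0],[0,0,0],[0,0,0]], "grip": [1,1,1,1,1,1,1,1,1,1]}}

```text
time_s: 2.65
eef_pos: [0.5512, 0.0399, 0.2781]
eef_rot: [0.001, 0.125, 0.992, -0.0]
wrist_force: [0.7, -0.7, -0.5]
opening: 1.001
grasp_force: 0.0
```

```bash
python3 - <<'E'
from h import *
o=readout.get_obs();print(o['eef_pos'],o['wrist_force'],o['q'].round(2))
r=rot(o);post=lev(.19,-.004,0)
p0=Lv.inv().apply(o['eef_pos']-post);rad=np.hypot(*p0[:2]);print(rad)
a=np.arctan2(p0[1],p0[0])
for k in range(1,21):
    t=1.45*k/20
    w=post+Lv.apply([rad*np.cos(a-t),rad*np.sin(a-t),0]);w[2]=o['eef_pos'][2]
    print(round(t,3),(r.inv().apply(w-o['eef_pos'])*1000).round(0))
E
```

```text
[0.55116176 0.03991961 0.27808423] [ 0.7277532  -0.68662846 -0.53099309] [-0.14  0.11  1.63  0.    1.4  -1.46]
0.10153878577015772
0.072 [-0.  7.  0.]
0.145 [-1. 15.  0.]
0.217 [-3. 22.  0.]
0.29 [-5. 29.  0.]
0.362 [-7. 36.  0.]
0.435 [-10.  43.   0.]
0.508 [-14.  49.   0.]
0.58 [-18.  55.   0.]
0.652 [-22.  61.   0.]
0.725 [-27.  67.   0.]
0.797 [-32.  72.   0.]
0.87 [-37.  77.   0.]
0.942 [-43.  81.   0.]
1.015 [-49.  85.   0.]
1.087 [-56.  89.   0.]
1.16 [-63.  92.   0.]
1.232 [-70.  95.   0.]
1.305 [-77.  97.   0.]
1.377 [-84.  98.   0.]
1.45 [-91.  99.   0.]
```

Request:
{"api": "play_rows", "payload": {"xyz": [[0,7,0],[-1,15,0],[-3,22,0],[-5,29,0],[-7,36,0],[-10,43,0],[-14,49,0],[-18,55,0],[-22,61,0],[-27,67,0]], "rot": [[0,0,0.072],[0,0,0.145],[0,0,0.217],[0,0,0.29],[0,0,0.362],[0,0,0.435],[0,0,0.508],[0,0,0.58],[0,0,0.652],[0,0,0.725]], "grip": [1,1,1,1,1,1,1,1,1,1]}}

```text
time_s: 3.9
eef_pos: [0.5935, 0.0981, 0.2781]
eef_rot: [0.0, 0.469, 0.883, -0.0]
wrist_force: [-2.6, -0.5, 0.5]
opening: 1.002
grasp_force: 1.1
```

Request:
{"api": "play_rows", "payload": {"xyz": [[0,7,0],[-1,15,0],[-3,22,0],[-5,29,0],[-7,36,0],[-10,43,0],[-14,49,0],[-18,55,0],[-22,61,0],[-22,61,0]], "rot": [[0,0,0.072],[0,0,0.145],[0,0,0.217],[0,0,0.29],[0,0,0.362],[0,0,0.435],[0,0,0.508],[0,0,0.58],[0,0,0.652],[0,0,0.652]], "grip": [1,1,1,1,1,1,1,1,1,1]}}

```text
time_s: 5.15
eef_pos: [0.6569, 0.1142, 0.2779]
eef_rot: [0.0, 0.726, 0.687, 0.0]
wrist_force: [0.2, 0.3, 1.0]
opening: 1.0
grasp_force: 0.0
```

```bash
cat > spout.py <<'E'
from h import *
import sys
P,c=cloud(sys.argv[1]);L=(P-[O[0],O[1],0])@Lv.as_matrix()-[.19,-.004,0]
rr=np.hypot(L[...,0],L[...,1]);m=(L[...,2]>.262)&(L[...,2]<.285)&(rr>.03)&(rr<.16)
a=np.arctan2(-L[m][:,1],-L[m][:,0]);hh,e=np.histogram(a,bins=36,range=(-1.8,1.8));print([(round(x,2),n) for x,n in zip(e,hh) if n>5])
E
python3 - <<'E'
from h import *
snap('side','s2');snap('top','t2');o=readout.get_obs();print(o['wrist_force'],o['q'].round(2))
E
python3 spout.py s2; python3 spout.py t2
```

```text
[-0.56690009 -0.19802925 -0.12454953] [-0.01  0.36  1.33 -0.    1.45  0.05]
[(np.float64(-1.8), np.int64(16)), (np.float64(-1.2), np.int64(12)), (np.float64(-1.1), np.int64(55)), (np.float64(-1.0), np.int64(113)), (np.float64(-0.9), np.int64(19))]
[(np.float64(-1.3), np.int64(6)), (np.float64(-1.2), np.int64(18)), (np.float64(-1.1), np.int64(72)), (np.float64(-1.0), np.int64(144)), (np.float64(-0.9), np.int64(19))]
```

Request:
{"api": "play_rows", "payload": {"xyz": [[0,0,-30],[0,0,-60],[0,0,-90],[0,0,-110],[0,0,-110],[0,0,-110],[0,0,-110],[0,0,-110],[0,0,-110],[0,0,-110]], "rot": [[0,0,0],[0,0,0],[0,0,0],[0,0,0],[0,0,-0.15],[0,0,-0.3],[0,0,-0.45],[0,0,-0.6],[0,0,-0.75],[0,0,-0.9]], "grip": [1,1,1,1,1,1,0.6,0.6,0.6,0.6]}}

```text
time_s: 6.5
eef_pos: [0.6561, 0.1141, 0.387]
eef_rot: [-0.0, 0.353, 0.936, -0.0]
wrist_force: [0.7, -0.2, -0.3]
opening: 0.601
grasp_force: 0.0
```

```bash
cat >> h.py <<'E'
RT=B*R.from_matrix(np.diag([-1,1,-1]))
E
python3 - <<'E'
from h import *
go(bedp(0,0,.16),RT)
E
```

```text
t 6.5 q [-0.01  0.32  1.17 -0.    1.65 -0.86] tcp [0.6561 0.1141 0.387 ] F [ 0.7 -0.2 -0.3] open 0.601 gf 0.0
xyz [179.5, -171.5, 147.1] rot [-0.083, -0.432, -0.371]
```

Request:
{"api": "play_rows", "payload": {"xyz": [[30,-29,0],[60,-57,0],[90,-86,0],[120,-114,10],[150,-143,30],[179,-171,60],[179,-171,90],[179,-171,120],[179,-171,147],[179,-171,147]], "rot": [[0,0,0],[0,0,0],[-0.014,-0.072,-0.062],[-0.028,-0.144,-0.124],[-0.042,-0.216,-0.186],[-0.055,-0.288,-0.247],[-0.069,-0.36,-0.309],[-0.083,-0.432,-0.371],[-0.083,-0.432,-0.371],[-0.083,-0.432,-0.371]], "grip": [0.6,0.6,0.6,0.6,0.6,0.6,0.6,0.6,0.6,0.6]}}

```text
time_s: 7.75
eef_pos: [0.4072, 0.1052, 0.2381]
eef_rot: [0.212, 0.169, 0.962, -0.038]
wrist_force: [0.3, -0.1, -0.5]
opening: 0.602
grasp_force: 0.0
```

```bash
python3 - <<'E'
from h import *
go(bedp(0,0,.0),RT)
snap('wrist','w3');snap('top','t3');snap('side','s3')
E
python3 spout.py s3; python3 spout.py t3
```

```text
t 7.75 q [ 0.1  -0.42  2.22 -0.23  0.95 -1.02] tcp [0.4072 0.1052 0.2381] F [ 0.3 -0.1 -0.5] open 0.602 gf 0.0
xyz [-2.3, -0.5, 158.8] rot [-0.003, -0.003, -0.004]
[(np.float64(-1.2), np.int64(12)), (np.float64(-1.1), np.int64(71)), (np.float64(-1.0), np.int64(176)), (np.float64(-0.9), np.int64(6))]
[(np.float64(-1.2), np.int64(27)), (np.float64(-1.1), np.int64(167)), (np.float64(-1.0), np.int64(299)), (np.float64(-0.9), np.int64(28))]
```

View pics/w3.png

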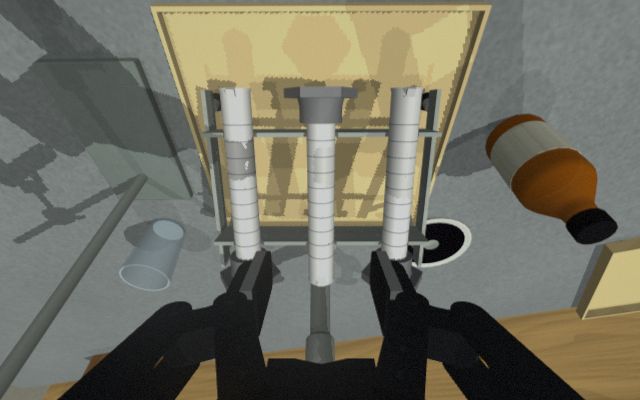

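The wrist view shows the wrong cylinder centred at column 320, midway between the fingers (cols 258 and 382). The neighbours, at cols 240 and 400, are clear.

Request:
{"api": "play_rows", "payload": {"xyz": [[-2,0,30],[-2,0,60],[-2,0,85],[-2,0,105],[-2,0,120],[-2,0,135],[-2,0,147],[-2,0,155],[-2,0,158],[-2,0,158]], "rot": [[0,0,0],[0,0,0],[0,0,0],[0,0,0],[0,0,0],[0,0,0],[0,0,0],[0,0,0],[0,0,0],[0,0,0]], "grip": [0.6,0.6,0.6,0.6,0.6,0.6,0.6,0.6,0.6,0.6]}}

```text
time_s: 9.15
eef_pos: [0.4736, 0.0819, 0.0981]
eef_rot: [0.214, 0.17, 0.961, -0.037]
wrist_force: [0.2, -1.0, -0.2]
opening: 0.602
grasp_force: 0.0
```

Request:
{"api": "play_rows", "payload": {"xyz": [[0,0,0],[0,0,0],[0,0,0],[0,0,0],[0,0,0],[0,0,0],[0,0,0],[0,0,0],[0,0,0],[0,0,0]], "rot": [[0,0,0],[0,0,0],[0,0,0],[0,0,0],[0,0,0],[0,0,0],[0,0,0],[0,0,0],[0,0,0],[0,0,0]], "grip": [0.5,0.44,0.4,0.37,0.34,0.31,0.28,0.2,0.1,0.1]}}

```text
time_s: 10.4
eef_pos: [0.4731, 0.081, 0.0981]
eef_rot: [0.213, 0.17, 0.961, -0.038]
wrist_force: [-4.7, -6.0, 7.9]
opening: 0.284
grasp_force: 58.4
```

```bash
python3 - <<'E'
from h import *
go(bedp(0,0,.0),RT)
E
```

```text
t 10.4 q [ 0.02  0.    2.22 -0.31  0.53 -0.96] tcp [0.4731 0.081  0.0981] F [-4.7 -6.   7.9] open 0.284 gf 58.4
xyz [2.6, -0.5, 2.2] rot [-0.004, 0.0, -0.004]
```

Request:
{"api": "play_rows", "payload": {"xyz": [[0,0,-4],[0,0,-12],[0,0,-25],[0,0,-40],[0,0,-60],[0,0,-80],[0,0,-105],[0,0,-130],[0,0,-150],[0,0,-150]], "rot": [[0,0,0],[0,0,0],[0,0,0],[0,0,0],[0,0,0],[0,0,0],[0,0,0],[0,0,0],[0,0,0],[0,0,0]], "grip": [0,0,0,0,0,0,0,0,0,0]}}

```text
time_s: 11.65
eef_pos: [0.4144, 0.1041, 0.2357]
eef_rot: [0.216, 0.169, 0.961, -0.037]
wrist_force: [-0.1, 0.0, -0.5]
opening: 0.283
grasp_force: 58.9
```

Request:
{"api": "play_rows", "payload": {"xyz": [[0,0,0],[0,0,0],[0,0,0],[0,0,0],[0,0,0],[0,0,0],[0,0,0],[0,0,0],[0,0,0],[0,0,0]], "rot": [[0,0,0.08],[0,0,0.24],[0,0,0.4],[0,0,0.56],[0,0,0.72],[0,0,0.88],[0,0,1.04],[0,0,1.2],[0,0,1.36],[0,0,1.5]], "grip": [0,0,0,0,0,0,0,0,0,0]}}

```text
time_s: 12.9
eef_pos: [0.4134, 0.1035, 0.2326]
eef_rot: [0.181, 0.781, 0.586, 0.118]
wrist_force: [-0.7, -0.0, -0.5]
opening: 0.28
grasp_force: 58.9
```

Request:
{"api": "play_rows", "payload": {"xyz": [[0,0,0],[0,0,0],[0,0,0],[0,0,0],[0,0,0],[0,0,0],[0,0,0],[0,0,0],[0,0,0],[0,0,0]], "rot": [[0,0,0.16],[0,0,0.32],[0,0,0.48],[0,0,0.64],[0,0,0.8],[0,0,0.96],[0,0,1.12],[0,0,1.28],[0,0,1.44],[0,0,1.6]], "grip": [0,0,0,0,0,0,0,0,0,0]}}

```text
time_s: 14.15
eef_pos: [0.4134, 0.1035, 0.2326]
eef_rot: [0.041, 0.964, -0.152, 0.212]
wrist_force: [-0.5, -0.2, -1.0]
opening: 0.285
grasp_force: 58.9
```

```bash
python3 - <<'E'
from h import *
go(bedp(.002,0,.05),B*R.from_matrix(np.diag([1,-1,-1])))
snap('wrist','w4');snap('side','s4');snap('top','t4')
E
```

```text
t 14.15 q [ 0.1  -0.4   2.22 -0.23  0.93  2.08] tcp [0.4134 0.1035 0.2326] F [-0.5 -0.2 -1. ] open 0.285 gf 58.9
xyz [0.4, 1.3, 101.1] rot [0.002, 0.001, 0.032]
```

View pics/w4.png

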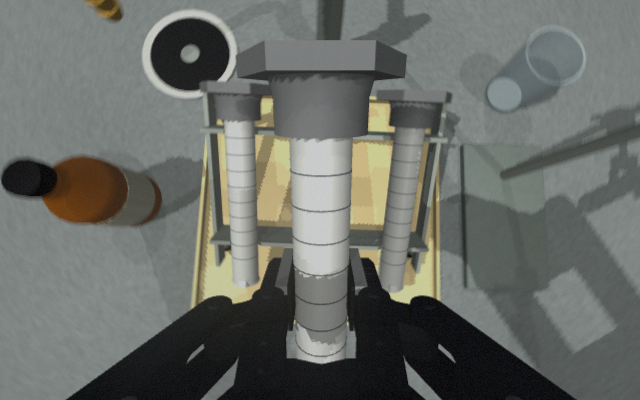

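View pics/s4.png

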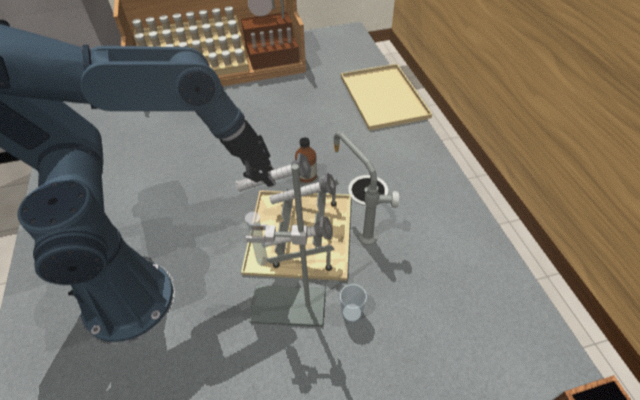

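The wrist view shows the cylinder held with its foot uphill (foot at (320,60), hub shoulder at row 137), straight between the fingers. The side view shows the spout swung away to the left. I'll check the cylinder's tilt and its position along the slope in the hand.

```bash
cat > cyl.py <<'E'
from h import *
import sys
from scipy.optimize import least_squares
f,z0=sys.argv[1],float(sys.argv[2])
P,c=cloud(f);L=(P-O)@B.as_matrix();c=c.astype(float)
near=(np.abs(L[...,1])<.03)&(np.abs(L[...,2]-z0)<.035)&(np.abs(L[...,0])<.13)
m=near&(np.hypot(L[...,1],L[...,2]-z0)<.022)&(c.min(-1)>90)&(c.max(-1)-c.min(-1)<25)&(L[...,0]<.055)
Q=L[m]
s=least_squares(lambda q:np.hypot(Q[:,1]-q[0]-q[1]*Q[:,0],Q[:,2]-q[2]-q[3]*Q[:,0])-.013,[0,0,z0,0],loss='soft_l1',f_scale=.002)
print(f,'n',len(Q),'y0,dy,z0,dz',s.x.round(4),'tube x',np.percentile(Q[:,0],[0,1,99,100]).round(4))
g=L[near&(c.max(-1)<110)&(np.hypot(L[...,1],L[...,2]-z0)<.036)&(L[...,0]>.04)];print(' foot x',np.percentile(g[:,0],[1,50,97,99.5]).round(4),len(g))
E
for f in w4 s4 t4; do python3 cyl.py $f .152; done
```

```text
w4 n 9737 y0,dy,z0,dz [ 0.0014  0.0307  0.1487 -0.0009] tube x [-0.0411 -0.0352  0.0543  0.055 ]
 foot x [0.0656 0.0883 0.0988 0.1002] 6458
s4 n 393 y0,dy,z0,dz [ 0.0015  0.0283  0.1488 -0.0059] tube x [-0.0882 -0.0869  0.0542  0.055 ]
 foot x [0.0861 0.1013 0.1031 0.1034] 237
t4 n 344 y0,dy,z0,dz [0.001  0.0278 0.1483 0.0015] tube x [-0.0189 -0.0154  0.0543  0.0549]
 foot x [0.0568 0.0983 0.1005 0.1009] 494
```

Request:
{"api": "play_rows", "payload": {"xyz": [[-2,1.3,0],[-2,1.3,20],[-2,1.3,45],[-2,1.3,70],[-2,1.3,90],[-2,1.3,108],[-2,1.3,122],[-2,1.3,133],[-2,1.3,140],[-2,1.3,142]], "rot": [[0,0,0.03],[0,0,0.03],[0,0,0.03],[0,0,0.03],[0,0,0.03],[0,0,0.03],[0,0,0.03],[0,0,0.03],[0,0,0.03],[0,0,0.03]], "grip": [0,0,0,0,0,0,0,0,0,0]}}

```text
time_s: 15.55
eef_pos: [0.4682, 0.0823, 0.1041]
eef_rot: [0.039, 0.962, -0.164, 0.213]
wrist_force: [0.2, 0.5, 0.1]
opening: 0.283
grasp_force: 58.9
```

```bash
python3 - <<'E'
from h import *
go(bedp(.002,0,.0024),B*R.from_matrix(np.diag([1,-1,-1])))
snap('wrist','w5');snap('side','s5');snap('top','t5')
E
for f in w5 s5 t5; do python3 cyl.py $f .006; done
```

```text
t 15.55 q [ 0.02 -0.02  2.23 -0.3   0.54  2.16] tcp [0.4682 0.0823 0.1041] F [0.2 0.5 0.1] open 0.283 gf 58.9
xyz [1.4, 0.0, 7.4] rot [0.002, -0.001, 0.007]
w5 n 9810 y0,dy,z0,dz [ 0.      0.0058  0.0074 -0.0004] tube x [-0.0562 -0.0365  0.0545  0.055 ]
 foot x [0.0534 0.0849 0.0977 0.0987] 8316
s5 n 217 y0,dy,z0,dz [ 0.0003  0.006   0.0079 -0.004 ] tube x [-0.0895 -0.0881  0.0548  0.0549]
 foot x [0.057  0.0996 0.1016 0.102 ] 252
t5 n 269 y0,dy,z0,dz [-0.0004  0.0072  0.0074  0.0015] tube x [-0.0144 -0.0117  0.0547  0.0549]
 foot x [0.0539 0.0969 0.0991 0.0998] 405
```

Nearly seated, with 7 mm to go. I'll lower slowly to near contact.

Request:
{"api": "play_rows", "payload": {"xyz": [[0,0,1],[0,0,2],[0,0,3],[0,0,4],[0,0,5],[0,0,5.5],[0,0,6],[0,0,6.5],[0,0,6.5],[0,0,6.5]], "rot": [[0,0,0.007],[0,0,0.007],[0,0,0.007],[0,0,0.007],[0,0,0.007],[0,0,0.007],[0,0,0.007],[0,0,0.007],[0,0,0.007],[0,0,0.007]], "grip": [0,0,0,0,0,0,0,0,0,0]}}

```text
time_s: 16.95
eef_pos: [0.4708, 0.0814, 0.0985]
eef_rot: [0.038, 0.962, -0.168, 0.214]
wrist_force: [0.5, -0.1, -0.8]
opening: 0.282
grasp_force: 58.9
```

```bash
python3 - <<'E'
from h import *
go(bedp(.002,0,.0024),B*R.from_matrix(np.diag([1,-1,-1])))
E
```

```text
t 16.95 q [ 0.02 -0.    2.23 -0.31  0.52  2.17] tcp [0.4708 0.0814 0.0985] F [ 0.5 -0.1 -0.8] open 0.282 gf 58.9
xyz [1.3, 0.1, 1.2] rot [0.002, -0.001, -0.0]
```

Request:
{"api": "play_rows", "payload": {"xyz": [[0,0,0.3],[0,0,0.6],[0,0,0.9],[0,0,1],[0,0,1],[0,0,1],[0,0,1],[0,0,1],[0,0,1],[0,0,1]], "rot": [[0,0,0],[0,0,0],[0,0,0],[0,0,0],[0,0,0],[0,0,0],[0,0,0],[0,0,0],[0,0,0],[0,0,0]], "grip": [0,0,0,0,0,0,0,0,0,0]}}

```text
time_s: 18.2
eef_pos: [0.4712, 0.0813, 0.0977]
eef_rot: [0.038, 0.962, -0.168, 0.214]
wrist_force: [-0.7, 0.8, 0.6]
opening: 0.283
grasp_force: 58.9
```

Request:
{"api": "play_rows", "payload": {"xyz": [[0,0,0.3],[0,0,0.6],[0,0,0.8],[0,0,0.8],[0,0,0.8],[0,0,0.8],[0,0,0.8],[0,0,0.8],[0,0,0.8],[0,0,0.8]], "rot": [[0,0,0],[0,0,0],[0,0,0],[0,0,0],[0,0,0],[0,0,0],[0,0,0],[0,0,0],[0,0,0],[0,0,0]], "grip": [0,0,0,0,0,0,0,0,0,0]}}

```text
time_s: 19.45
eef_pos: [0.4715, 0.0813, 0.0973]
eef_rot: [0.038, 0.962, -0.168, 0.214]
wrist_force: [-6.7, 3.0, 9.4]
opening: 0.281
grasp_force: 60.1
```

```bash
python3 - <<'E'
from h import *
go(bedp(.002,0,.0024),B*R.from_matrix(np.diag([1,-1,-1])))
snap('wrist','w6');snap('side','s6');snap('top','t6')
E
for f in w6 s6 t6; do python3 cyl.py $f .0; done
```

```text
t 19.45 q [ 0.02 -0.    2.23 -0.31  0.52  2.18] tcp [0.4715 0.0813 0.0973] F [-6.7  3.   9.4] open 0.281 gf 60.1
xyz [1.2, 0.2, -0.2] rot [0.002, -0.001, -0.0]
w6 n 9761 y0,dy,z0,dz [ 0.0002 -0.0021 -0.0001  0.0012] tube x [-0.0421 -0.0356  0.0545  0.055 ]
 foot x [0.0536 0.0845 0.0979 0.0989] 8724
s6 n 222 y0,dy,z0,dz [ 0.0003  0.0021 -0.0001 -0.0027] tube x [-0.0905 -0.0887  0.0547  0.0549]
 foot x [0.0571 0.0996 0.1017 0.1021] 246
t6 n 267 y0,dy,z0,dz [-0.0009  0.0156 -0.0004 -0.0019] tube x [-0.0127 -0.0104  0.0546  0.055 ]
 foot x [0.0545 0.0967 0.0993 0.0996] 415
```

Seated, with about 12 N of contact. Release slowly to an opening of 0.6, then retreat along the slope normal.

Request:
{"api": "play_rows", "payload": {"xyz": [[0,0,0],[0,0,0],[0,0,0],[0,0,0],[0,0,0],[0,0,0],[0,0,0],[0,0,0],[0,0,0],[0,0,0]], "rot": [[0,0,0],[0,0,0],[0,0,0],[0,0,0],[0,0,0],[0,0,0],[0,0,0],[0,0,0],[0,0,0],[0,0,0]], "grip": [0.29,0.31,0.33,0.36,0.4,0.45,0.5,0.55,0.58,0.58]}}

```text
time_s: 20.85
eef_pos: [0.4715, 0.0811, 0.0969]
eef_rot: [0.038, 0.962, -0.168, 0.214]
wrist_force: [-0.0, -0.4, -0.1]
opening: 0.579
grasp_force: 0.0
```

Request:
{"api": "play_rows", "payload": {"xyz": [[0,0,-5],[0,0,-15],[0,0,-30],[0,0,-50],[0,0,-70],[0,0,-90],[0,0,-115],[0,0,-140],[0,0,-160],[0,0,-160]], "rot": [[0,0,0],[0,0,0],[0,0,0],[0,0,0],[0,0,0],[0,0,0],[0,0,0],[0,0,0],[0,0,0],[0,0,0]], "grip": [0.58,0.58,0.58,0.58,0.58,0.58,0.58,0.58,0.58,0.58]}}

```text
time_s: 22.1
eef_pos: [0.4084, 0.1047, 0.244]
eef_rot: [0.037, 0.961, -0.167, 0.216]
wrist_force: [0.1, 0.0, 0.3]
opening: 0.58
grasp_force: 0.0
```

```bash
python3 - <<'E'
from h import *
snap('wrist','w7');snap('side','s7');snap('top','t7');print(readout.get_obs()['wrist_force'])
E
for f in w7 s7 t7; do python3 cyl.py $f .0; done; python3 spout.py t7
```

```text
[-0.67400872  0.48248437 -0.20735823]
w7 n 3733 y0,dy,z0,dz [ 0.0006 -0.0023  0.0001  0.0004] tube x [-0.0907 -0.0889  0.0543  0.055 ]
 foot x [0.0545 0.0855 0.0982 0.0991] 1364
s7 n 372 y0,dy,z0,dz [ 0.0004 -0.0049  0.0002 -0.0003] tube x [-0.0895 -0.0878  0.054   0.0549]
 foot x [0.0569 0.0996 0.1019 0.1024] 260
t7 n 616 y0,dy,z0,dz [-0.0003  0.0006 -0.0002 -0.0032] tube x [-0.0936 -0.0898  0.054   0.0544]
 foot x [0.0545 0.0969 0.0991 0.0997] 418
[(np.float64(-1.2), np.int64(29)), (np.float64(-1.1), np.int64(170)), (np.float64(-1.0), np.int64(298)), (np.float64(-0.9), np.int64(30))]
```

View pics/w7.png

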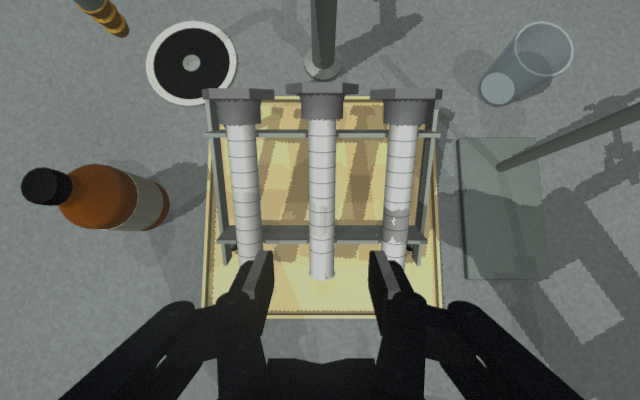

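The wrist view shows all three cylinders with feet uphill (feet at row ~90, cols 238, 322 and 405). The middle one is seated, about 4 mm further uphill than its neighbours, and the spout is clear at about -1.0 rad. Handing in.

```bash
python3 -c "
from bench import ctrl
print(ctrl.hand_in())"
```

```text
the job is handed in; nothing more can be done
None
```

I swung the spout clear to about -1.0 rad, turned the middle cylinder end for end and laid it back in its notches with its foot uphill, then handed the job in after about 22 s; no verdict came back.

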